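# Load a slide carrier into the scanner stage

### The arm

A 6-joint arm with a two-finger parallel gripper is mounted at the origin on a cart in front of the work surface, level with it; the furniture and walls round the work are solid. World frame = base frame: x ahead of the robot, y to its left, z up, the work surface at z = 0. Lengths are in mm, angles in rad, forces in N, time in s.
With the tool pointing down it reaches from about 300 to 775 mm from the base axis. Payload 14.6 kg.
Tool frame: the origin (TCP) lies on the centre line of the jaws, within the pads' length; the fingertips stand 11 mm ahead of it and the grasp point (between the pads) lies 8 mm behind it; x points along the fingers, y is the direction in which the jaws open and shut, and the axes are right-handed (so a half turn about x gives the same grasp; the last joint's range is limited). The gripper opens to 94 mm and grips with 3 to 60 N. Pads are 16 mm wide; open, the fingers measure 119 mm over their backs; the gripper's body (75 mm by 177 mm) begins 78 mm behind the grasp point.
Start: joints at [-1.207, 0.3, 1.521, -0, 1.321, -0.067], TCP at [229.671, -499.741, 216.446] pointing down, gripper open.
Joint ranges: [-3.03, 3.03], [-0.79, 2.21], [0.23, 2.52], [-1.04, 4.18], [0, 3.07], [-2.55, 2.55]. Speed limits (rad/s): [2.22, 2.22, 2.57, 3.14, 3.14, 3.14].

### API

Orientations are given as [roll, pitch, yaw] about the fixed x, y, z axes, in that order (R = Rz(yaw) Ry(pitch) Rx(roll)).
In Python, from cell import manip gives the robot as it stands.
- The arm moves only by the shell command python3 -m handwheel 'ROWS' [OPENING] [FORCE]. ROWS is JSON, a list of rows, each a list of 2 entries, a list of its own where there are three numbers: the shift along the tool's x, y, z in mm, then the turn about the tool's x in rad. In form: [[[x, y, z], spin], ...]. A call has exactly 10 rows; each row shifts and turns the commanded pose from where the row before left it, along the tool's axes as they then stand; what a row does not reach is not made up. A row lasts 1/8 s, in which the tool goes at most 62.5 mm and 10.7 degrees, less where a joint would pass 70% of its speed; a pose out of reach is approached as far as the arm can. A call with a gripper value outside its range is refused whole. OPENING is the closure in counts, from 0 (fully open) to 255 (shut), set as the call begins (- or left out, the last holds). The fingers move at their own pace and stop on an object; FORCE is the grip in N (left out, the last holds). Time passes only in rows, so rows that do not move let the fingers close, or fill a call up. It gives the time, the measured TCP pose, the force and the opening at its end, in the units of the state.
- manip.read_state(): the state, without advancing time (a new reading comes with each control period).
- manip.camera(name): name is "side" or "top" or "wrist"; returns a dict with "pixels" (400x640x3 uint8, red, green, blue), "z_map" (400x640 float32, mm along the optical axis (not along the pixel's ray), 0 where there is no reading), "mtx" (3x3 intrinsics, pixels), "xyz" and "orientation" of the camera in the world. Camera axes: x right, y up, looking along -z (the intrinsics and any distortion apply to the point x, -y, -z); pixel columns grow to the right and rows downward; lengths in mm; the calibration is good to about 2 mm. A picture is of the moment at which its call begins.
- manip.sign_off(): hands the job in, once; it reports no verdict.
Trained networks look in the newest picture that a camera, given by its name, has taken for a name from the list of things; names that differ only in an ending like _2 or _b are one class to them, and where a whole thing is asked for, a point or a joint stands for the part that bears it (a point fixed in the world has none). Each returns a list of dicts, best first, with "confidence" (0 to 1); they miss things now and then, are a little off and sometimes report something else, mostly with a low value. They report only what shows in the picture. A call takes as long as a camera call.
- manip.cut_out(target, camera): "region" (400x640 bool, what is visible of it) and "centre" ([column, row] in pixels, amid what is visible of it).
The state is a dict: "clock": time; "joints": joint angles; "qd": joint speeds; "effort": joint torques, N m; "eef_pos": TCP position; "eef_rot": TCP orientation; "wrist_force": force on the tool from outside, world axes, zero at the start; "moment": the same for the moment, N m; "finger_gap": finger opening in mm.
Only numpy, scipy, OpenCV 4.12 (cv2) and the standard library are available. Lean on these libraries where they do the work, as an engineer would, in place of code of your own. Each camera call takes 0.05 s, during which the arm holds its last target. There are 200 camera calls.

### The job

Load the slide carrier into the scanner's loading stage: cut corner towards the spring catch, lower it onto the bed just short of the stops so that it covers the catch, press it down flat, slide it back under the two rear lips until it meets both rear stops, then, still pressed down, slide it sideways under the end lip to the end stop, so that the catch springs up at its cut corner. The bed stands wherever its cross slide was left, so feel for the stops. Be gentle, as the slides are glass: do not slam the carrier down or ram the stops, and do not knock over the dropper bottle or the beaker.

Things in the scene. Friction and masses are not known exactly. Their poses are not given: they have to be found in the camera images.
- carrier: Loose aluminium slide carrier, 0.3 kg: a plate 84 (its x) by 170 (its y) by 8 mm thick with four glass slides on it. Origin: centre of its underside, z up. Its -x -y corner is cut off at 45 degrees (18 mm off each edge), the other three are square. In its middle, along y, stands a grip bar 10 mm thick and 84 mm long, up to 42 mm above the underside. Starts flat on the worktop.
- stage: Fixed base of the low scanner stage, grey, 180 (x) by 250 mm (y), origin at the centre of its underside on the worktop. On its cross slide sits the aluminium bed, 150 by 214 mm, face 46 mm above the worktop. The slide stands up to 10 mm to either side in y, where the last scan left it, held by its screw; its place is not measured. A tall microscope stands beyond the -y end.
- mid (a point): Point of the base, on the level of the bed face, axes as the stage's. With the slide in mid-travel the carrier's origin lies here when flat against all stops, axes parallel ('home'); bed, stops and catch stand up to 10 mm to either side of this in y. From home, rear stop faces: x +42 mm, at y +45 and -45 mm; end stop face: y +85 mm, at x 0. Metal friction here: up to 0.85.
- catch (a joint): Spring catch: upright steel plunger, 14 mm thick, in the bed 39 mm towards -x and 82 mm towards -y of home. 0: up, 6 mm above the bed; 0.006 (m): flush. Spring 1 N up, 3 N flush. The carrier covers it all when 12 mm or more short of home in both x and y; it rises only with the carrier within 2 mm of home in both, then bars its way out with about 2 mm of play.
- dropper: Brown dropper bottle, 32 mm thick, 96 mm high, loose, standing behind the work; origin at the centre of its underside.
- beaker: Clear beaker, 55 mm wide, 67 mm high, loose, standing behind the work; origin at the centre of its underside.

How it is judged (in metres and radians):
On the way, in this order (a step that is already met when the one before it is completed fails the run):
1. the carrier is pressed flat on the bed short of the rear stops, with the catch held down under it (value of joint catch above 0.004 m and z of carrier in the frame of mid below 0.002 m and x of carrier in the frame of mid between -0.05 and -0.004 m and y of carrier in the frame of mid between -0.06 and 0.014 m and angle between carrier's own z axis and vertical below 0.03 rad), for 0.1 s.
2. still pressed down on the catch, it is slid back against both rear stops (value of joint catch above 0.003 m and z of carrier in the frame of mid below 0.003 m and x of carrier in the frame of mid above -0.0018 m and y of carrier in the frame of mid between -0.06 and 0.014 m and angle between the x axis of carrier and the x axis of stage, either way round below 0.025 rad), for 0.1 s.
At the end, for the whole second after the job is handed in: The carrier lies at rest, flat on the bed (within 2 mm), square (0.02 rad) and against the rear stops (within 3 mm); the catch has sprung up (within 1.5 mm of full height) at its cut corner, which keeps it within about 3 mm of the end stop, wherever the bed stands (value of joint catch below 0.0015 m and x of carrier in the frame of mid between -0.003 and 0.0015 m and y of carrier in the frame of mid between -0.014 and 0.012 m and z of carrier in the frame of mid below 0.002 m and angle between carrier's own z axis and vertical below 0.025 rad and angle between the x axis of carrier and the x axis of stage, either way round below 0.02 rad and linear speed of carrier below 0.01 m/s); the robot touches nothing.
It fails at once if the carrier is slammed or rammed against the stage with more than 60 N (contact force between carrier and stage above 60 N).
It fails at once if the dropper bottle is knocked over (angle between dropper's own z axis and vertical above 0.5 rad).
It fails at once if the beaker is knocked over (angle between beaker's own z axis and vertical above 0.5 rad).
It also fails if it takes over 72 s, if anything falls off the work surface, if the arm or the gripper's body presses on something with over 40 N, if the wrist force passes 120 N, or if a joint passes its speed limit or range.

## Working session

There is one attempt and no reset: what is moved stays moved. The work goes in short steps, Python scripts to look and compute and a shell command to move; the robot and the scene stay as the last step left them, time stands still between calls to the robot, and variables do not carry over. Pictures are saved under pics/ and viewed, about 8 in all and at most 12, crops included, and the job is handed in when it is done.

```bash
mkdir -p pics
cat > h.py <<'E'
import numpy as np,cv2
from scipy.spatial.transform import Rotation as R
from cell import manip
def rot(o):
    o=np.array(o,float)
    return o if o.shape==(3,3) else R.from_euler('xyz',o).as_matrix()
def cloud(c):
    z=c['z_map'].astype(float);K=np.array(c['mtx']);v,u=np.mgrid[:z.shape[0],:z.shape[1]]
    p=np.stack([(u-K[0,2])/K[0,0]*z,-(v-K[1,2])/K[1,1]*z,-z],-1)
    P=p@rot(c['orientation']).T+np.array(c['xyz']);P[z==0]=np.nan
    return P
E
python3 - <<'E'
from h import *
s=manip.read_state();print(s)
ims=[]
for n in ['top','side']:
    c=manip.camera(n);print(n,c['xyz'],c['orientation'],c['mtx'],[k for k in c])
    P=cloud(c);cv2.imwrite(f'pics/{n}0.png',c['pixels'][:,:,::-1]);np.save(n+'0.npy',P)
    for t in ['carrier','stage','dropper','beaker','catch']:
        for d in manip.cut_out(t,n)[:2]:
            q=P[d['region']];q=q[~np.isnan(q[:,0])]
            print(t,round(d['confidence'],2),np.round(d['centre']),d['region'].sum(),np.round(np.median(q,0)),np.round(np.percentile(q,[2,98],axis=0)).tolist())
            if d['confidence']>.5: np.save(f'{n}_{t}.npy',d['region'])
E
```

```text
{'clock': 0.0, 'joints': array([-1.20658703e+00,  3.00428232e-01,  1.52156149e+00, -1.02721736e-05,
        1.32068566e+00, -6.65864239e-02]), 'qd': array([ 0.00044936, -0.00026206,  0.0016676 ,  0.00049888, -0.00129142,
        0.0008867 ]), 'effort': array([-6.27059180e-04, -5.31805551e+01, -3.52735162e+01,  7.08354707e-02,
        2.44275777e-02, -1.38765149e-04]), 'eef_pos': array([ 229.59323981, -499.52425991,  215.91812345]), 'eef_rot': array([-1.6281934 ,  1.56971356,  1.94419752]), 'wrist_force': array([ 0.90803906, -0.42748302, -0.00469209]), 'moment': array([ 0.00809969,  0.05821082, -0.00374775]), 'finger_gap': 93.92049035555108}
top [413.62072742  90.11757846 952.61172379] [ 0.13514509  0.00470196 -1.5642095 ] [[396.3894759    0.         319.70898564]
 [  0.         396.3894759  199.05023975]
 [  0.           0.           1.        ]] ['pixels', 'z_map', 'mtx', 'xyz', 'orientation']
carrier 0.89 [254. 216.] 2439 [503. 253.   9.] [[426.0, 211.0, 5.0], [586.0, 300.0, 42.0]]
stage 0.91 [404. 210.] 8127 [517. -96.  45.] [[429.0, -226.0, 18.0], [617.0, 26.0, 64.0]]
dropper 0.4
[... 179 characters left out ...]
 [403. 211.] 8218 [518. -95.  45.] [[429.0, -225.0, 18.0], [619.0, 26.0, 64.0]]
side [ 799.42165849 -241.49043309  810.14357402] [0.50012228 0.00194867 0.67221364] [[383.69863677   0.         315.06848405]
 [  0.         383.69863677 200.26793453]
 [  0.           0.           1.        ]] ['pixels', 'z_map', 'mtx', 'xyz', 'orientation']
carrier 0.72 [352. 160.] 1796 [517. 250.   8.] [[432.0, 211.0, 4.0], [594.0, 300.0, 41.0]]
stage 0.65 [255. 270.] 9726 [ 542. -113.   45.] [[445.0, -232.0, 15.0], [630.0, 22.0, 64.0]]
dropper 0.83 [357. 233.] 296 [654.  81.  50.] [[638.0, 73.0, 3.0], [666.0, 97.0, 95.0]]
catch 0.74 [351. 160.] 1867 [519. 250.   8.] [[432.0, 210.0, 2.0], [594.0, 301.0, 41.0]]
```

Run:
```python
import cv2,numpy as np
a=cv2.imread('pics/top0.png');b=cv2.imread('pics/side0.png')
a=cv2.resize(a[120:300,190:510],(800,450),interpolation=cv2.INTER_CUBIC)
cv2.imwrite('pics/a.png',a)
b=cv2.resize(b[100:370,140:460],(700,590),interpolation=cv2.INTER_CUBIC);cv2.imwrite('pics/b.png',b)
from h import *
P=np.load('top0.npy')
for t,lo,hi in [('carrier',2,12),('carrier',36,46),('stage',42,49),('stage',51,80),('stage',8,42)]:
    m=np.load(f'top_{t}.npy') if t!='x' else 0
    m=m&(P[...,2]>lo)&(P[...,2]<hi);q=P[m]
    r=cv2.minAreaRect(q[:,:2].astype(np.float32));print(t,lo,hi,len(q),r,np.median(q[:,2]), q.min(0),q.max(0))
    if t=='carrier': print(np.round(cv2.boxPoints(r),1).tolist())
m=(P[...,2]>51)&(P[...,1]<60)&(P[...,1]>-300)&(P[...,2]<90)&np.load('top_stage.npy')
n,l,s,_=cv2.connectedComponentsWithStats(m.astype(np.uint8))
for i in range(1,n):
    q=P[l==i];print(len(q),np.round(q.min(0)),np.round(q.max(0)))
```

```text
carrier 2 12 2160 ((505.7486877441406, 255.06524658203125), (84.8042221069336, 168.83982849121094), 80.94892120361328) 8.245869143209802 [417.22577356 203.38830848   2.16828562] [593.24558834 307.8572406   11.95222714]
[[415.70001220703125, 226.5], [582.4000244140625, 199.89999389648438], [595.7999877929688, 283.70001220703125], [429.1000061035156, 310.20001220703125]]
carrier 36 46 156 ((505.4886474609375, 255.15805053710938), (10.96854305267334, 82.46099090576172), 81.29619598388672) 41.00041273278316 [464.81438891 244.01401112  36.25136282] [546.11760598 264.53195264  45.90582016]
[[463.8999938964844, 256.0], [545.4000244140625, 243.5], [547.0999755859375, 254.3000030517578], [465.6000061035156, 266.79998779296875]]
stage 42 49 5445 ((519.2813110351562, -120.60797119140625), (253.8370819091797, 150.34219360351562), 76.12236785888672) 45.87501018138039 [ 426.55735104 -243.26783868   42.00335653] [620.18537914  18.4193756   48.99412319]
stage 51 80 418 ((537.3059692382812, -89.742431640625), (187.716064453125, 115.42440795898438), 80.79080963134766) 63.464128050579575 [ 466.78528546 -173.60677509   51.08499505] [600.4693118   12.14206373  68.80233603]
stage 8 42 2049 ((521.7567749023438, -109.74517822265625), (279.0577697753906, 179.35789489746094), 76.03528594970703) 21.187048008748548 [ 410.65502045 -247.0561052     8.35616458] [638.76954536  42.57309469  41.99187868]
130 [572. -81.  54.] [600. -51.  67.]
132 [ 551. -167.   51.] [ 578. -139.   69.]
1 [572. -53.  52.] [572. -53.  52.]
131 [536. -24.  52.] [565.   4.  67.]
1 [ 503. -113.   52.] [ 503. -113.   52.]
1 [495.  12.  51.] [495.  12.  51.]
22 [ 467. -174.   51.] [ 476. -162.   56.]
```

View pics/a.png

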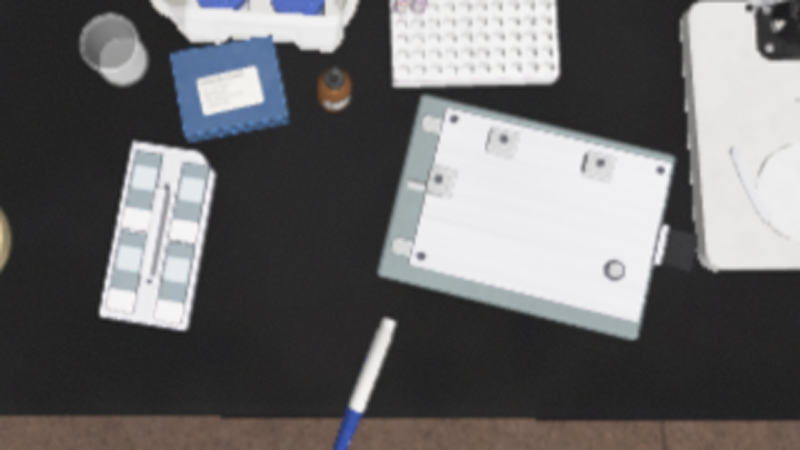

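View pics/b.png

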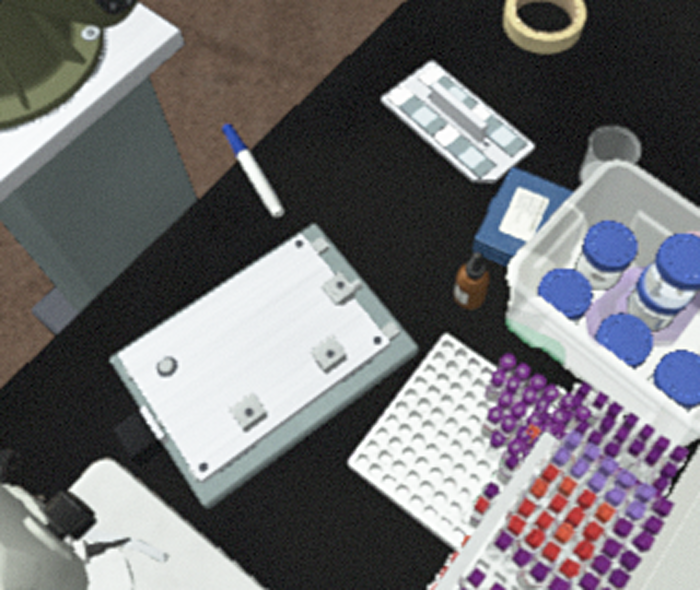

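The top view shows the carrier at about (157,237) with its cut corner at (205,160), towards world +x −y. The stage has its catch at (614,270), rear lips at (502,140) and (599,163), and the end lip at (440,180). The side view agrees. The bottle at (335,90) and the beaker at (115,50) stand clear of the path.

```bash
cat >> h.py <<'E'
def report():
    s=manip.read_state();M=rot(s['eef_rot']);p=np.array(s['eef_pos'])
    print('t',round(s['clock'],2),'p',np.round(p,1),'q6',round(s['joints'][5],3),'q1',round(s['joints'][0],3),'toolx',np.round(M[:,0],3),'tooly yaw',round(np.degrees(np.arctan2(M[1,1],M[0,1])),2),'gap',round(s['finger_gap'],1),'F',np.round(s['wrist_force'],1),'M',np.round(s['moment'],2))
    return p,M
E
python3 - <<'E'
from h import *
p,M=report()
for n in ['top','side']:
    P=np.load(n+'0.npy');m=np.load(n+'_stage.npy')&(P[...,2]>40)&(P[...,2]<50)
    q=P[m];r=cv2.minAreaRect(q[:,:2].astype(np.float32))
    P2=P.copy();m=(P[...,2]>60)&(P[...,2]<75)&np.load(n+'_stage.npy')
    k,l,s,_=cv2.connectedComponentsWithStats(m.astype(np.uint8));B=[]
    for i in range(1,k):
        q=P[l==i]
        if len(q)>40:
            b=cv2.minAreaRect(q[:,:2].astype(np.float32));B.append(np.array(b[0]));print(n,len(q),np.round(b[0],1),np.round(b[1],1),b[2],'mean',q.mean(0).round(1))
    print(n,'bed',r)
    B=sorted(B,key=lambda b:b[1])
    if len(B)==3:
        d=B[1]-B[0];yaw=np.arctan2(-d[0],d[1]);print('yaw lips',np.degrees(yaw),np.linalg.norm(d))
        Rm=np.array([[np.cos(yaw),-np.sin(yaw)],[np.sin(yaw),np.cos(yaw)]])
        L=[Rm.T@b for b in B];print('stageframe',np.round(L,1))
        h=np.array([L[2][0],(L[0][1]+L[1][1])/2]);print('home',Rm@h,'catch pred',Rm@(h+[-39,-82]), 'rear lip rel',L[0]-h,L[2]-h)
    m=(P[...,2]>49)&(P[...,2]<58)&(P[...,0]<490)&(P[...,1]<-140)&(P[...,1]>-190);q=P[m];print('catch',len(q),q.mean(0))
    m=np.load(n+'_carrier.npy');m=m&(P[...,2]>2)&(P[...,2]<14);print('car',cv2.minAreaRect(P[m][:,:2].astype(np.float32)))
    m=np.load(n+'_carrier.npy');m=m&(P[...,2]>36);print('bar',cv2.minAreaRect(P[m][:,:2].astype(np.float32)),P[m].mean(0))
E
```

```text
t 0.6 p [ 229.7 -499.7  216.4] q6 -0.067 q1 -1.207 toolx [-0.  0. -1.] tooly yaw -65.32 gap 93.8 F [-0.3 -0.1  0.4] M [-0.03 -0.01  0.02]
top 122 [586.5 -66. ] [25.8 24.5] 75.17498016357422 mean [586.2 -65.7  63.8]
top 123 [ 564.4 -153.4] [26.2 23.2] 74.2912368774414 mean [ 564.5 -153.    63.8]
top 122 [550.9  -9.9] [23.7 26.1] 76.90717315673828 mean [550.6  -9.8  63.6]
top bed ((519.565673828125, -121.41371154785156), (255.2592315673828, 151.12901306152344), 76.2355728149414)
yaw lips -14.188643385541978 90.18124917970475
stageframe [[584.8 -10.4]
 [584.8  79.8]
 [536.5 125.4]]
home [528.63115853 -97.86615669] catch pred [ 470.72144574 -167.805167  ] rear lip rel [ 48.34056066 -45.09062459] [ 0.         90.68501281]
catch 54 [ 466.79113049 -166.16485416   50.90852418]
car ((505.7486877441406, 255.06524658203125), (84.8042221069336, 168.83982849121094), 80.94892120361328)
bar ((505.4886474609375, 255.15805053710938), (10.96854305267334, 82.46099090576172), 81.29619598388672) [504.93362601 254.66305479  40.88611244]
side 128 [557.2  -9.1] [24.2 25.8] 75.4346923828125 mean [557.4  -9.1  63.3]
side 144 [591.9 -65. ] [26.1 24.4] 76.03392028808594 mean [592.5 -65.4  63.3]
side 158 [ 570.4 -152.3] [25.8 24.6] 77.02360534667969 mean [ 571.1 -152.6   63.4]
side bed ((524.46728515625, -120.99041748046875), (254.18748474121094, 151.4282684326172), 76.03978729248047)
yaw lips -13.840536764556061 89.87040219705891
stageframe [[590.3 -11.4]
 [590.3  78.4]
 [543.2 124.5]]
home [535.45653706 -97.42034886] catch pred [ 477.97281238 -167.70990282] rear lip rel [ 47.05831733 -44.9352011 ] [ 0.        90.9675369]
catch 38 [ 477.6979734  -166.75678526   51.14405256]
car ((511.722900390625, 255.28231811523438), (86.23295593261719, 169.79656982421875), 80.70745086669922)
bar ((512.0641479492188, 256.106201171875), (12.194887161254883, 81.31732940673828), 82.26118469238281) [512.42143324 254.67493886  40.37496997]
```

```bash
python3 -m handwheel '[[[0,-40,-30],0],[[0,-40,-30],0],[[0,-40,-30],0],[[0,-40,-30],0],[[0,-40,-30],0],[[0,-40,-30],0],[[0,-40,-30],0],[[0,-40,-30],0],[[0,-40,-30],0],[[0,-40,-30],0]]' 0 && python3 -m handwheel '[[[0,0,0],-0.18],[[0,0,0],-0.18],[[0,0,0],-0.18],[[0,0,0],-0.18],[[0,0,0],-0.18],[[0,0,0],-0.18],[[0,0,0],-0.18],[[0,0,0],-0.18],[[0,0,0],-0.18],[[0,0,0],-0.18]]' 
python3 -c "from h import *;report()"
```

```text
clock: 1.85
eef_pos: [335.3, -9.4, 216.8]
eef_rot: [2.569, 1.57, -0.142]
wrist_force: [0.9, -1.8, -0.3]
finger_gap: 94.2
clock: 3.1
eef_pos: [335.2, -11.0, 216.6]
eef_rot: [0.91, 1.57, 0.005]
wrist_force: [-0.6, -0.1, 0.3]
finger_gap: 93.8
t 3.1 p [335.2 -11.  216.6] q6 -0.808 q1 -0.142 toolx [ 0.  0. -1.] tooly yaw 38.15 gap 93.8 F [-0.6 -0.1  0.3] M [ 0.03 -0.1   0.  ]
```

```bash
python3 -m handwheel '[[[0,0,0],-0.15],[[0,0,0],-0.15],[[0,0,0],-0.15],[[0,0,0],-0.15],[[0,0,0],-0.15],[[0,48,22],0],[[0,48,22],0],[[0,48,22],0],[[0,48,22],0],[[0,48,22],0]]' && python3 -m handwheel '[[[10,20,10],0],[[10,15,6],0],[[10,10,4],0],[[10,5,0],0],[[5,0,0],0],[[5,0,0],0],[[0,0,0],0],[[0,0,0],0],[[0,0,0],0],[[0,0,0],0]]'
python3 - <<'E'
from h import *
p,M=report()
c=manip.camera('wrist');print(c['xyz'],c['orientation']);P=cloud(c)
cv2.imwrite('pics/w1.png',c['pixels'][:,:,::-1])
for d in manip.cut_out('carrier','wrist')[:1]:
    m=d['region'];print(d['confidence'],m.sum())
    for lo,hi in ((4,12),(36,46)):
        r=cv2.minAreaRect(P[m&(P[...,2]>lo)&(P[...,2]<hi)][:,:2].astype(np.float32));print(r)
E
```

```text
clock: 4.35
eef_pos: [483.0, 210.0, 216.4]
eef_rot: [0.359, 1.571, 0.199]
wrist_force: [0.2, -0.2, 0.5]
finger_gap: 93.8
clock: 5.6
eef_pos: [510.0, 254.4, 166.6]
eef_rot: [0.547, 1.57, 0.387]
wrist_force: [-0.0, 0.2, 0.1]
finger_gap: 94.0
t 5.6 p [510.  254.4 166.6] q6 -1.012 q1 0.398 toolx [ 0.  0. -1.] tooly yaw 80.79 gap 94.0 F [-0.   0.2  0.1] M [ 0.04 -0.14  0.02]
[441.50590515 263.65021364 333.66614119] [-2.37184010e-01 -7.85074141e-04  1.40952932e+00]
0.74 12335
((505.4693603515625, 254.75201416015625), (84.03303527832031, 168.99945068359375), 81.03326416015625)
((505.718017578125, 254.59239196777344), (9.68881893157959, 82.45720672607422), 81.0088882446289)
```

View pics/w1.png

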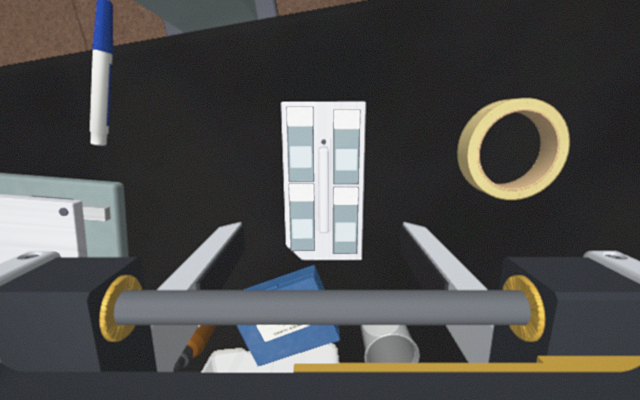

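The wrist view shows the carrier centred at about (323,180), with the cut corner lower left at (290,250), clear between the fingers. Its pose agrees with the top camera.

```bash
python3 -m handwheel '[[[20,0,-4],0],[[22,0,0],0],[[22,0,0],0],[[22,0,0],0],[[20,0,0],0],[[16,0,0],0],[[10,0,0],0],[[6,0,0],0],[[3,0,0],0],[[0,0,0],0]]' 0 && python3 -m handwheel '[[[0,0,0],0],[[0,0,0],0],[[0,0,0],0],[[0,0,0],0],[[0,0,0],0],[[0,0,0],0],[[0,0,0],0],[[0,0,0],0],[[0,0,0],0],[[0,0,0],0]]' 255 50
python3 -c "from h import *;report()"
```

```text
clock: 6.95
eef_pos: [506.2, 255.1, 25.7]
eef_rot: [0.59, 1.57, 0.429]
wrist_force: [-0.3, 0.0, -0.3]
finger_gap: 94.0
clock: 8.2
eef_pos: [506.0, 255.1, 25.4]
eef_rot: [1.266, 1.571, 1.105]
wrist_force: [-0.4, 0.2, 0.5]
finger_gap: 9.6
t 8.2 p [506.  255.1  25.4] q6 -1.008 q1 0.402 toolx [ 0.  0. -1.] tooly yaw 80.79 gap 9.6 F [-0.4  0.2  0.5] M [ 0.23 -0.19  0.01]
```

```bash
python3 -m handwheel '[[[-8,0,0],0],[[-18,0,0],0],[[-22,0,0],0],[[-22,0,0],0],[[-22,0,0],0],[[-20,0,0],0],[[-12,0,0],0.05],[[0,0,0],0.12],[[0,0,0],0.15],[[0,0,0],0.15]]' && python3 -m handwheel '[[[0,0,0],0.15],[[0,0,0],0.15],[[0,0,0],0.15],[[0,0,0],0.15],[[0,0,0],0.15],[[0,0,0],0.15],[[0,0,0],0.15],[[0,0,0],0.1],[[0,0,0],0.035],[[0,0,0],0]]'
python3 - <<'E'
from h import *
report()
P=np.load('top0.npy')
for z in (20,60,120,200,300):
    q=P[(P[...,2]>z)&(P[...,1]<-205)&(P[...,0]>300)&(P[...,0]<750)];print(z,len(q),q.min(0).round(),q.max(0).round()) if len(q) else print(z,0)
E
```

```text
clock: 9.45
eef_pos: [506.0, 255.1, 150.8]
eef_rot: [1.025, 1.57, 0.39]
wrist_force: [0.5, 0.5, -1.9]
finger_gap: 9.8
clock: 10.7
eef_pos: [506.1, 255.1, 150.1]
eef_rot: [2.183, 1.57, 0.368]
wrist_force: [0.4, -0.6, -3.2]
finger_gap: 9.7
t 10.7 p [506.1 255.1 150.1] q6 0.646 q1 0.402 toolx [ 0.001  0.    -1.   ] tooly yaw -13.96 gap 9.7 F [ 0.4 -0.6 -3.2] M [-0.11 -0.07  0.01]
20 21230 [ 431. -672.   20.] [ 750. -205.  427.]
60 14384 [ 431. -427.   60.] [ 750. -275.  427.]
120 14288 [ 431. -427.  120.] [ 750. -282.  427.]
200 12746 [ 431. -427.  200.] [ 749. -282.  427.]
300 8398 [ 431. -404.  300.] [ 727. -302.  427.]
```

```bash
python3 -m handwheel '[[[0,3,12],0],[[0,6,24],0],[[0,9,36],0],[[0,11,44],0],[[0,12,48],0],[[0,12,48],0],[[0,12,48],0],[[0,11,44],0],[[0,8,32],0],[[0,4,20],0]]' && python3 -m handwheel '[[[0,0,0],0],[[5,0,0],0],[[10,0,0],0],[[10,0,0],0],[[10,0,0],0],[[5,0,0],0],[[2,0,0],0],[[0,0,0],0],[[0,0,0],0],[[0,0,0],0]]'
python3 - <<'E'
from h import *
p,M=report()
for n in ('top','wrist'):
    c=manip.camera(n);P=cloud(c)
    cv2.imwrite(f'pics/{n}2.png',c['pixels'][:,:,::-1])
    for d in manip.cut_out('carrier',n)[:1]:
        m=d['region']&(P[...,2]<p[2]-10);z=P[m][:,2];zz=np.median(z);print(n,d['confidence'],m.sum(),'plate z',zz)
        m&=abs(P[...,2]-zz)<6;q=P[m]
        A=np.c_[q[:,:2],np.ones(len(q))];print('tilt',np.linalg.lstsq(A,q[:,2],rcond=None)[0][:2],cv2.minAreaRect(q[:,:2].astype(np.float32)))
    m=(P[...,2]>60)&(P[...,2]<70)&(P[...,1]<30)&(P[...,1]>-200)&(P[...,0]>530)&(P[...,0]<610)
    k,l,s,ce=cv2.connectedComponentsWithStats(m.astype(np.uint8))
    for i in range(1,k):
        if s[i,4]>60: print(n,s[i,4],cv2.minAreaRect(P[l==i][:,:2].astype(np.float32)))
E
```

```text
clock: 11.95
eef_pos: [504.4, -113.8, 149.5]
eef_rot: [-0.154, 1.571, -1.971]
wrist_force: [0.7, -0.0, -2.6]
finger_gap: 9.6
clock: 13.2
eef_pos: [505.2, -111.7, 107.7]
eef_rot: [1.616, 1.57, -0.199]
wrist_force: [0.5, 0.6, -2.6]
finger_gap: 9.5
t 13.2 p [ 505.2 -111.7  107.7] q6 -0.043 q1 -0.288 toolx [ 0. -0. -1.] tooly yaw -14.04 gap 9.5 F [ 0.5  0.6 -2.6] M [-0.05 -0.03  0.01]
top 0.96 1201 plate z 90.87656837995883
tilt [-0.00071436 -0.01668125] ((513.1515502929688, -69.52838134765625), (77.89989471435547, 83.7389144897461), 76.04965209960938)
top 121 ((586.6280517578125, -66.14582061767578), (25.437387466430664, 24.26184844970703), 74.8841323852539)
top 120 ((550.8113403320312, -9.895578384399414), (23.735671997070312, 25.562881469726562), 76.63121795654297)
wrist 0.62 20428 plate z 89.74374049140853
tilt [-0.00072573  0.00064513] ((502.7813720703125, -115.04008483886719), (170.51315307617188, 84.39857482910156), 75.99610900878906)
wrist 1735 ((551.7927856445312, -10.195882797241211), (23.950401306152344, 26.183618545532227), 75.69058990478516)
wrist 1472 ((587.1350708007812, -66.20588684082031), (25.19502067565918, 24.50830078125), 75.58284759521484)
wrist 770 ((566.1002807617188, -151.2290802001953), (22.05807876586914, 24.27362823486328), 75.51431274414062)
```

View pics/wrist2.png

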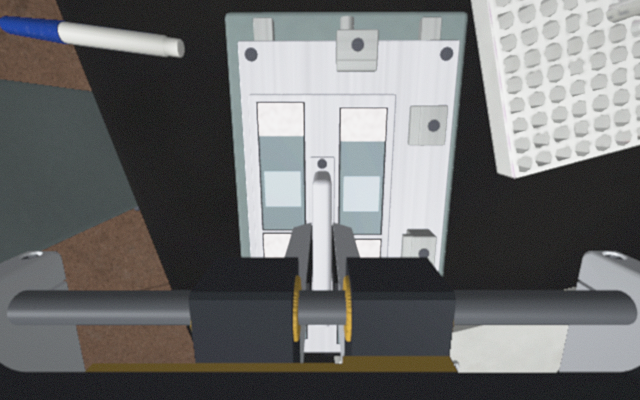

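The wrist view shows the carrier (240–395, 95 down) square over the bed, the end lip at (357,50), and the rear lips at (428,125) and (420,245), all clear of it.

```bash
python3 -m handwheel '[[[3,0,0],0],[[6,0,0],0],[[6,0,0],0],[[6,0,0],0],[[3,0,0],0],[[2,0,0],0],[[1,0,0],0],[[1,0,0],0],[[1,0,0],0],[[1,0,0],0]]' && python3 -m handwheel '[[[1,0,0],0],[[1,0,0],0],[[1,0,0],0],[[1,0,0],0],[[0.5,0,0],0],[[0.5,0,0],0],[[0,0,0],0],[[0,0,0],0],[[0,0,0],0],[[0,0,0],0]]'
python3 -c "from h import *;report()"
```

```text
clock: 14.65
eef_pos: [505.1, -111.6, 77.5]
eef_rot: [1.513, 1.571, -0.303]
wrist_force: [-0.6, -0.2, -2.7]
finger_gap: 9.8
clock: 15.9
eef_pos: [505.1, -111.6, 72.5]
eef_rot: [1.655, 1.571, -0.161]
wrist_force: [0.4, 1.8, 0.6]
finger_gap: 9.8
t 15.9 p [ 505.1 -111.6   72.5] q6 -0.043 q1 -0.288 toolx [ 0. -0. -1.] tooly yaw -14.04 gap 9.8 F [0.4 1.8 0.6] M [ 0.1  -0.12 -0.08]
```

```bash
python3 -m handwheel '[[[0.4,0,0],0],[[0.4,0,0],0],[[0.4,0,0],0],[[0.3,0,0],0],[[0,0,0],0],[[0,0,0],0],[[0,0,0],0],[[0,0,0],0],[[0,0,0],0],[[0,0,0],0]]'
python3 -c "from h import *;report()"
```

```text
clock: 17.15
eef_pos: [505.1, -111.7, 71.4]
eef_rot: [1.393, 1.571, -0.422]
wrist_force: [-3.0, 1.5, 7.7]
finger_gap: 9.8
t 17.15 p [ 505.1 -111.7   71.4] q6 -0.043 q1 -0.288 toolx [ 0. -0. -1.] tooly yaw -14.04 gap 9.8 F [-3.   1.5  7.7] M [0.26 0.5  0.04]
```

```bash
python3 -m handwheel '[[[0.3,0,0],0],[[0.2,0,0],0],[[0,0,0],0],[[0,0,0],0],[[0,0,0],0],[[0,1,0],0],[[0,1,0],0],[[0,1,0],0],[[0,0,0],0],[[0,0,0],0]]'
python3 -c "from h import *;report()"
```

```text
clock: 18.4
eef_pos: [507.1, -112.2, 71.4]
eef_rot: [-1.535, 1.569, 2.932]
wrist_force: [-15.1, 4.6, 19.7]
finger_gap: 9.6
t 18.4 p [ 507.1 -112.2   71.4] q6 -0.043 q1 -0.288 toolx [-0.002  0.    -1.   ] tooly yaw -14.04 gap 9.6 F [-15.1   4.6  19.7] M [ 0.69  2.5  -0.07]
```

```bash
python3 -m handwheel '[[[-0.3,0,0],0],[[0,1.5,0],0],[[0,1.5,0],0],[[0,1.5,0],0],[[0,1.5,0],0],[[0,1.5,0],0],[[0,1.5,0],0],[[0,1.5,0],0],[[0,1.5,0],0],[[0,0,0],0]]'
python3 - <<'E'
from h import *
p,M=report();print('stage dx',(p[:2]-[505.1,-111.6])@[.970,-.242])
c=manip.camera('wrist');P=cloud(c);cv2.imwrite('pics/w3.png',c['pixels'][:,:,::-1])
E
```

```text
clock: 19.65
eef_pos: [519.0, -115.2, 71.4]
eef_rot: [-1.479, 1.569, 2.988]
wrist_force: [-10.0, 2.0, 14.5]
finger_gap: 9.6
t 19.65 p [ 519.  -115.2   71.4] q6 -0.042 q1 -0.287 toolx [-0.002  0.    -1.   ] tooly yaw -14.04 gap 9.6 F [-10.    2.   14.5] M [ 0.44  1.73 -0.08]
stage dx 14.341016685408041
```

View pics/w3.png

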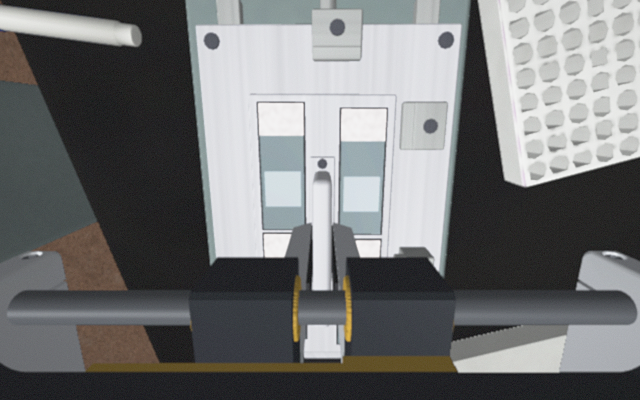

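The carrier's rear edge (col 395) is a few millimetres short of the lip edge (col 401), and square to it.

```bash
python3 -m handwheel '[[[0,0.6,0],0],[[0,0.6,0],0],[[0,0.6,0],0],[[0,0.6,0],0],[[0,0.6,0],0],[[0,0.6,0],0],[[0,0.6,0],0],[[0,0.6,0],0],[[0,0,0],0],[[0,0,0],0]]'
python3 -c "
from h import *
p,M=report();print('stage dx',(p[:2]-[505.1,-111.6])@[.970,-.242])"
```

```text
clock: 20.95
eef_pos: [523.5, -116.4, 71.4]
eef_rot: [-1.503, 1.569, 2.964]
wrist_force: [-11.4, 2.9, 14.4]
finger_gap: 9.6
t 20.95 p [ 523.5 -116.4   71.4] q6 -0.042 q1 -0.287 toolx [-0.002  0.    -1.   ] tooly yaw -14.05 gap 9.6 F [-11.4   2.9  14.4] M [ 0.46  1.95 -0.11]
stage dx 19.00216505704544
```

```bash
python3 -m handwheel '[[[0,0.4,0],0],[[0,0.4,0],0],[[0,0.4,0],0],[[0,0.4,0],0],[[0,0.4,0],0],[[0,0,0],0],[[0,0,0],0],[[0,0,0],0],[[0,0,0],0],[[0,0,0],0]]'
python3 -c "
from h import *
p,M=report();print('stage dx',(p[:2]-[505.1,-111.6])@[.970,-.242])"
```

```text
clock: 22.2
eef_pos: [525.4, -116.8, 71.4]
eef_rot: [-1.507, 1.569, 2.961]
wrist_force: [-12.3, 2.9, 15.3]
finger_gap: 9.4
t 22.2 p [ 525.4 -116.8   71.4] q6 -0.042 q1 -0.287 toolx [-0.002  0.    -1.   ] tooly yaw -14.04 gap 9.4 F [-12.3   2.9  15.3] M [ 0.46  1.99 -0.15]
stage dx 20.97066111788404
```

```bash
python3 -m handwheel '[[[0,0.3,0],0],[[0,0.3,0],0],[[0,0.3,0],0],[[0,0.3,0],0],[[0,0.3,0],0],[[0,0,0],0],[[0,0,0],0],[[0,0,0],0],[[0,0,0],0],[[0,0,0],0]]'
python3 -c "
from h import *
p,M=report();print('stage dx',(p[:2]-[505.1,-111.6])@[.970,-.242])"
```

```text
clock: 23.45
eef_pos: [526.5, -117.1, 71.4]
eef_rot: [-1.53, 1.568, 2.938]
wrist_force: [-15.7, 3.8, 18.1]
finger_gap: 9.7
t 23.45 p [ 526.5 -117.1   71.4] q6 -0.041 q1 -0.287 toolx [-0.003  0.001 -1.   ] tooly yaw -14.04 gap 9.7 F [-15.7   3.8  18.1] M [ 0.66  2.65 -0.02]
stage dx 22.056431918293182
```

```bash
python3 -m handwheel '[[[0,0.2,0],0],[[0,0.2,0],0],[[0,0.2,0],0],[[0,0.2,0],0],[[0,0,0],0],[[0,0,0],0],[[0,0,0],0],[[0,0,0],0],[[0,0,0],0],[[0,0,0],0]]'
python3 - <<'E'
from h import *
p,M=report();print('stage dx',(p[:2]-[505.1,-111.6])@[.970,-.242])
c=manip.camera('wrist');P=cloud(c);cv2.imwrite('pics/w4.png',c['pixels'][:,:,::-1])
E
```

```text
clock: 24.7
eef_pos: [526.8, -117.3, 71.5]
eef_rot: [-1.479, 1.567, 2.988]
wrist_force: [-19.0, 3.3, 21.8]
finger_gap: 9.5
t 24.7 p [ 526.8 -117.3   71.5] q6 -0.041 q1 -0.287 toolx [-0.004  0.001 -1.   ] tooly yaw -14.03 gap 9.5 F [-19.    3.3  21.8] M [0.56 3.48 0.03]
stage dx 22.38999783345109
```

View pics/w4.png

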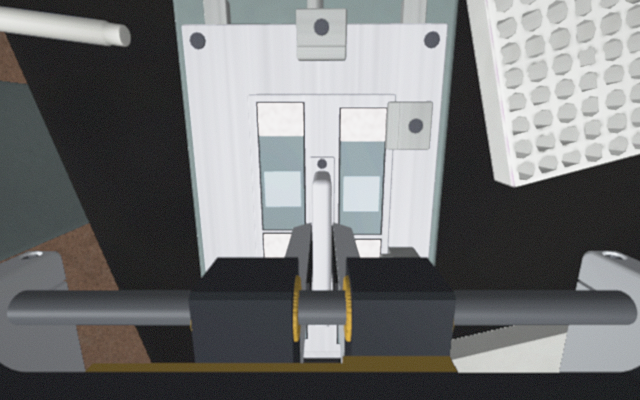

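```bash
python3 -m handwheel '[[[-0.2,0,0],0],[[0,0.2,0],0],[[0,0.2,0],0],[[0,0.2,0],0],[[0,0.2,0],0],[[0,0.2,0],0],[[0,0,0],0],[[0,0,0],0],[[0,0,0],0],[[0,0,0],0]]'
python3 -c "
from h import *
p,M=report();print('stage dx',(p[:2]-[505.1,-111.6])@[.970,-.242])"
```

```text
clock: 26.0
eef_pos: [526.9, -117.4, 71.5]
eef_rot: [-1.488, 1.564, 2.98]
wrist_force: [-27.3, 4.8, 25.5]
finger_gap: 9.4
t 26.0 p [ 526.9 -117.4   71.5] q6 -0.041 q1 -0.287 toolx [-0.006  0.001 -1.   ] tooly yaw -14.02 gap 9.4 F [-27.3   4.8  25.5] M [0.74 4.57 0.05]
stage dx 22.55514099247823
```

Moving 1.0 mm gave only 0.15 mm of travel and 8 N more force, so the rear stops are met and the carrier is square (Mz about 0). I'll ease off the push and slide sideways towards the end stop (tool −z).

```bash
python3 -m handwheel '[[[0,-0.6,0],0],[[0,-0.6,0],0],[[0,0,-0.5],0],[[0,0,-1],0],[[0,0,-1],0],[[0,0,-1],0],[[0,0,-1],0],[[0,0,-1],0],[[0,0,0],0],[[0,0,0],0]]'
python3 -c "
from h import *
p,M=report();d=p[:2]-[505.1,-111.6];print('stage dx',d@[.970,-.242],'dy',d@[.242,.970])"
```

```text
clock: 27.25
eef_pos: [527.6, -114.6, 71.5]
eef_rot: [-0.702, 1.565, -2.519]
wrist_force: [-23.1, -18.2, 17.8]
finger_gap: 9.7
t 27.25 p [ 527.6 -114.6   71.5] q6 -0.031 q1 -0.28 toolx [-0.005 -0.003 -1.   ] tooly yaw -14.06 gap 9.7 F [-23.1 -18.2  17.8] M [-3.08  3.89  0.03]
stage dx 22.50127379127278 dy 2.5503385793330655
```

```bash
python3 -m handwheel '[[[-0.1,-0.5,0],0],[[0,-0.4,0],0],[[0,0,-0.8],0],[[0,0,-0.8],0],[[0,0,-0.8],0],[[0,0,-0.8],0],[[0,0,-0.8],0],[[0,0,-0.8],0],[[0,0,0],0],[[0,0,0],0]]'
python3 -c "
from h import *
p,M=report();d=p[:2]-[505.1,-111.6];print('stage dx',d@[.970,-.242],'dy',d@[.242,.970])
F=manip.read_state()['wrist_force'][:2];print('Fx',F@[.970,-.242],'Fy',F@[.242,.970])"
```

```text
clock: 28.5
eef_pos: [528.9, -108.8, 71.5]
eef_rot: [-0.491, 1.568, -2.307]
wrist_force: [-11.7, -10.5, 10.8]
finger_gap: 9.6
t 28.5 p [ 528.9 -108.8   71.5] q6 -0.022 q1 -0.269 toolx [-0.002 -0.002 -1.   ] tooly yaw -14.05 gap 9.6 F [-11.7 -10.5  10.8] M [-1.9   2.02  0.06]
stage dx 22.447546287025165 dy 8.508092339173938
Fx -8.761028948358916 Fy -13.02156177447218
```

```bash
python3 -m handwheel '[[[0.1,0,-1],0],[[0,0,-1],0],[[0,0,-1],0],[[0,0,-1],0],[[0,0,-1],0],[[0,0,-1],0],[[0,0,-1],0],[[0,0,-0.5],0],[[0,0,0],0],[[0,0,0],0]]'
python3 - <<'E'
from h import *
p,M=report();d=p[:2]-[505.1,-111.6];print('stage dx',d@[.970,-.242],'dy',d@[.242,.970])
F=manip.read_state()['wrist_force'][:2];print('Fx',F@[.970,-.242],'Fy',F@[.242,.970])
c=manip.camera('wrist');cv2.imwrite('pics/w5.png',c['pixels'][:,:,::-1])
E
```

```text
clock: 29.75
eef_pos: [530.7, -101.7, 71.5]
eef_rot: [-0.494, 1.568, -2.31]
wrist_force: [-12.4, -11.5, 11.8]
finger_gap: 9.6
t 29.75 p [ 530.7 -101.7   71.5] q6 -0.009 q1 -0.256 toolx [-0.002 -0.002 -1.   ] tooly yaw -14.05 gap 9.6 F [-12.4 -11.5  11.8] M [-2.06  2.22  0.1 ]
stage dx 22.401088664124345 dy 15.82858908006695
Fx -9.215176179883334 Fy -14.1006943768284
```

View pics/w5.png

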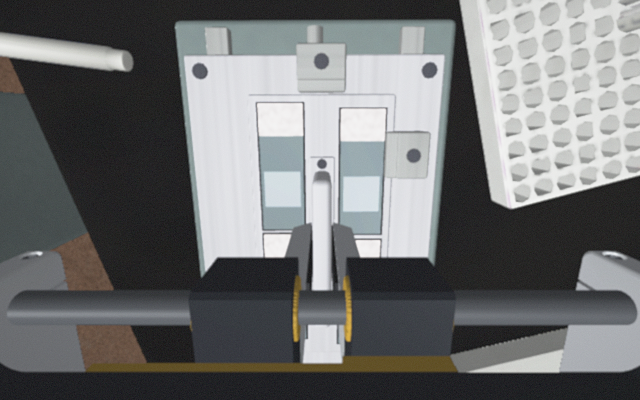

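The end lip's front edge (row about 90) is just ahead of the carrier's edge (row 95). About 7 mm remains.

```bash
python3 -m handwheel '[[[0,0,-0.6],0],[[0,0,-0.6],0],[[0,0,-0.6],0],[[0,0,-0.6],0],[[0,0,-0.6],0],[[0,0,-0.6],0],[[0,0,-0.4],0],[[0,0,0],0],[[0,0,0],0],[[0,0,0],0]]'
cat > r.py <<'E'
from h import *
p,M=report();d=p[:2]-[505.1,-111.6];print('stage dx',d@[.970,-.242],'dy',d@[.242,.970])
F=manip.read_state()['wrist_force'][:2];print('Fx',F@[.970,-.242],'Fy',F@[.242,.970])
E
python3 r.py
```

```text
clock: 31.05
eef_pos: [531.6, -97.6, 71.4]
eef_rot: [-0.581, 1.568, -2.397]
wrist_force: [-12.9, -10.8, 11.6]
finger_gap: 9.5
t 31.05 p [531.6 -97.6  71.4] q6 -0.001 q1 -0.248 toolx [-0.002 -0.002 -1.   ] tooly yaw -14.05 gap 9.5 F [-12.9 -10.8  11.6] M [-1.85  2.12  0.03]
stage dx 22.332946817728697 dy 19.967725816758406
Fx -9.907388108546542 Fy -13.620907945046094
```

```bash
python3 -m handwheel '[[[0,0,-0.3],0],[[0,0,-0.3],0],[[0,0,-0.3],0],[[0,0,-0.3],0],[[0,0,-0.3],0],[[0,0,0],0],[[0,0,0],0],[[0,0,0],0],[[0,0,0],0],[[0,0,0],0]]'; python3 r.py
```

```text
clock: 32.3
eef_pos: [531.8, -96.4, 71.4]
eef_rot: [-0.577, 1.567, -2.393]
wrist_force: [-14.7, -14.4, 12.2]
finger_gap: 9.7
t 32.3 p [531.8 -96.4  71.4] q6 0.002 q1 -0.246 toolx [-0.003 -0.002 -1.   ] tooly yaw -14.06 gap 9.7 F [-14.7 -14.4  12.2] M [-2.22  2.36 -0.01]
stage dx 22.267005198977344 dy 21.215242529699108
Fx -10.794797561842524 Fy -17.485783518775616
```

```bash
python3 -m handwheel '[[[0,0,-0.2],0],[[0,0,-0.2],0],[[0,0,-0.2],0],[[0,0,-0.2],0],[[0,0,-0.2],0],[[0,0,0],0],[[0,0,0],0],[[0,0,0],0],[[0,0,0],0],[[0,0,0],0]]'; python3 r.py
```

```text
clock: 33.55
eef_pos: [532.1, -95.5, 71.4]
eef_rot: [-0.575, 1.567, -2.391]
wrist_force: [-14.5, -12.4, 11.8]
finger_gap: 9.7
t 33.55 p [532.1 -95.5  71.4] q6 0.004 q1 -0.244 toolx [-0.003 -0.002 -1.   ] tooly yaw -14.06 gap 9.7 F [-14.5 -12.4  11.8] M [-2.28  2.38 -0.  ]
stage dx 22.253264108399808 dy 22.155935916750185
Fx -11.098435925863571 Fy -15.507573061278089
```

Still sliding, so I keep creeping.

```bash
python3 -m handwheel '[[[0,0,-0.2],0],[[0,0,-0.2],0],[[0,0,-0.2],0],[[0,0,-0.2],0],[[0,0,-0.2],0],[[0,0,-0.2],0],[[0,0,0],0],[[0,0,0],0],[[0,0,0],0],[[0,0,0],0]]'; python3 r.py
```

```text
clock: 34.8
eef_pos: [532.1, -95.4, 71.4]
eef_rot: [-0.407, 1.566, -2.224]
wrist_force: [-17.7, -22.2, 13.2]
finger_gap: 9.6
t 34.8 p [532.1 -95.4  71.4] q6 0.006 q1 -0.243 toolx [-0.003 -0.004 -1.   ] tooly yaw -14.08 gap 9.6 F [-17.7 -22.2  13.2] M [-3.68  2.78  0.03]
stage dx 22.280513950529173 dy 22.263523065734706
Fx -11.8107268844037 Fy -25.81326654755409
```

Another 1.2 mm gave only 0.1 mm of travel and 10 N more force, so this is the end stop. Now I check the catch.

Run:
```python
from h import *
ims=[]
for n in ('side','top'):
    c=manip.camera(n);P=cloud(c);off=np.array([6,0,0]) if n=='side' else 0
    K=np.array(c['mtx']);q=rot(c['orientation']).T@(np.array([473,-167,50])+off-np.array(c['xyz']))
    u,v=K[0,2]+K[0,0]*q[0]/-q[2],K[1,2]-K[1,1]*q[1]/-q[2];print(n,u,v)
    u,v=int(u),int(v);print(np.round(P[v-5:v+6:2,u-8:u+9:2,2]))
    im=c['pixels'][max(v-35,0):v+35,max(u-45,0):u+45,::-1];ims.append(cv2.resize(im,(396,308),interpolation=cv2.INTER_CUBIC))
cv2.imwrite('pics/c6.png',np.hstack(ims))
```

```text
side 216.67581731572338 267.43157539027646
[[46. 47. 46. 46. 45. 47. 46. 54. 56.]
 [47. 47. 47. 47. 50. 45. 54. 55. 54.]
 [47. 44. 47. 51. 49. 52. 52. 54. 56.]
 [45. 44. 48. 53. 51. 52. 54. 55. 55.]
 [45. 47. 44. 48. 50. 45. 53. 53. 54.]
 [45. 45. 45. 48. 45. 45. 53. 52. 55.]]
top 434.8689608386638 227.33584079071886
[[ nan 443. 442. 443.  nan 444. 446. 444. 448.]
 [445. 446. 448. 447. 445. 447. 447. 447. 450.]
 [448. 449. 449. 449. 449. 450. 449. 451. 452.]
 [450. 452. 453. 452. 453. 453. 451. 455. 454.]
 [453. 454. 455. 456. 456. 456. 457. 457. 457.]
 [456. 457. 459. 459. 460. 458. 459. 458. 460.]]
```

View pics/c6.png

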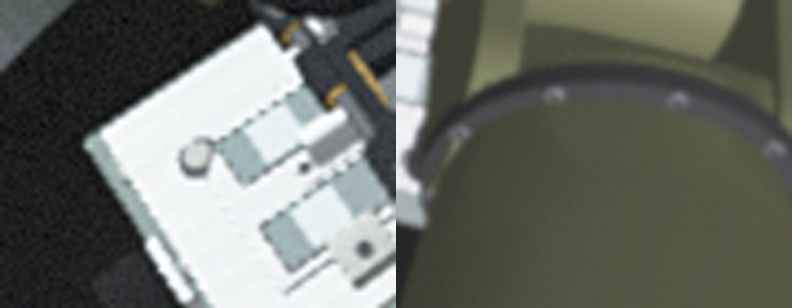

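The side view shows the plunger at (198,157) standing up beside the cut corner, with depth 51–53 mm, so the catch has sprung up. The top view is blocked by the arm. I'll ease off the forces and release.

```bash
python3 -m handwheel '[[[0,0,0.4],0],[[0,-0.3,0.4],0],[[0,-0.3,0.3],0],[[-0.2,0,0],0],[[-0.2,0,0],0],[[0,0,0],0],[[0,0,0],0],[[0,0,0],0],[[0,0,0],0],[[0,0,0],0]]'; python3 r.py
```

```text
clock: 36.15
eef_pos: [532.1, -95.4, 71.5]
eef_rot: [-0.17, 1.568, -1.986]
wrist_force: [-7.9, -14.3, 4.6]
finger_gap: 9.6
t 36.15 p [532.1 -95.4  71.5] q6 0.004 q1 -0.244 toolx [-0.001 -0.003 -1.   ] tooly yaw -14.06 gap 9.6 F [ -7.9 -14.3   4.6] M [-2.62  1.12 -0.  ]
stage dx 22.23410726357103 dy 22.240487432615264
Fx -4.19708906451965 Fy -15.808814409872904
```

```bash
python3 -m handwheel '[[[0,0,0.3],0],[[0,-0.1,0.3],0],[[0,0,0.3],0],[[0,0,0],0],[[0,0,0],0],[[0,0,0],0],[[0,0,0],0],[[0,0,0],0],[[0,0,0],0],[[0,0,0],0]]'; python3 r.py;  python3 -m handwheel '[[[0,0,0],0],[[0,0,0],0],[[0,0,0],0],[[0,0,0],0],[[0,0,0],0],[[0,0,0],0],[[0,0,0],0],[[0,0,0],0],[[0,0,0],0],[[0,0,0],0]]' 140 20; python3 r.py
```

```text
clock: 37.4
eef_pos: [532.0, -95.5, 71.5]
eef_rot: [-0.157, 1.569, -1.973]
wrist_force: [-3.8, -9.4, 2.8]
finger_gap: 9.6
t 37.4 p [532.  -95.5  71.5] q6 0.002 q1 -0.244 toolx [-0.001 -0.002 -1.   ] tooly yaw -14.06 gap 9.6 F [-3.8 -9.4  2.8] M [-1.5   0.65  0.03]
stage dx 22.196999428971306 dy 22.168980267787067
Fx -1.4225039900603493 Fy -10.044155898394546
clock: 38.65
eef_pos: [532.4, -94.3, 71.3]
eef_rot: [2.101, 1.571, 0.285]
wrist_force: [-0.0, -0.7, 0.2]
finger_gap: 42.8
t 38.65 p [532.4 -94.3  71.3] q6 0.002 q1 -0.243 toolx [ 0.  0. -1.] tooly yaw -14.04 gap 42.8 F [-0.  -0.7  0.2] M [-0.09 -0.1   0.  ]
stage dx 22.286113278487456 dy 23.422968469121333
Fx 0.1347974337473652 Fy -0.6631828366068241
```

Now lift clear and check.

```bash
python3 -m handwheel '[[[-4,0,0],0],[[-8,0,0],0],[[-16,0,0],0],[[-20,0,0],0],[[-24,0,0],0],[[-24,0,0],0],[[-24,0,0],0],[[-20,0,0],0],[[-10,0,0],0],[[0,0,0],0]]'
python3 - <<'E'
from h import *
report();ims=[]
for n in ('wrist','side'):
    c=manip.camera(n);P=cloud(c);im=c['pixels'][:,:,::-1]
    for d in manip.cut_out('carrier',n)[:1]:
        m=d['region']&(P[...,2]>49)&(P[...,2]<60);q=P[m];A=np.c_[q[:,:2]-q[:,:2].mean(0),np.ones(len(q))]
        print(n,d['confidence'],m.sum(),'tilt,z',np.linalg.lstsq(A,q[:,2],rcond=None)[0],cv2.minAreaRect(q[:,:2].astype(np.float32)))
    for w in ('dropper','beaker'):
        for d in manip.cut_out(w,n)[:1]:
            q=P[d['region']];print(w,d['confidence'],np.nanmedian(q,0).round(),np.nanmax(q[:,2]))
    ims.append(cv2.resize(im,(640,400)) if n=='wrist' else None)
    cv2.imwrite(f'pics/{n}7.png',im)
    o=6 if n=='side' else 0
    m=(abs(P[...,0]-473-o)<10)&(abs(P[...,1]+167)<10);print('catch z',n,m.sum(),np.round(np.percentile(P[m][:,2],[10,50,75,90]),1))
E
```

```text
clock: 39.9
eef_pos: [532.5, -94.3, 222.0]
eef_rot: [1.585, 1.57, -0.231]
wrist_force: [1.5, 0.3, -0.1]
finger_gap: 42.4
t 39.9 p [532.5 -94.3 222. ] q6 0.002 q1 -0.243 toolx [ 0.001 -0.    -1.   ] tooly yaw -14.04 gap 42.4 F [ 1.5  0.3 -0.1] M [-0.01  0.   -0.01]
wrist 0.93 10248 tilt,z [2.89446907e-04 4.97812577e-04 5.35984311e+01] ((529.6859130859375, -98.05133056640625), (168.3391571044922, 84.11060333251953), 75.94287109375)
dropper 0.51 [639.  74.  11.] 25.8399498559495
catch z wrist 154 [45.3 50.6 51.8 53.1]
side 0.55 2328 tilt,z [-2.66884000e-03  2.27906000e-03  5.44930323e+01] ((534.9793090820312, -96.89208221435547), (170.31414794921875, 84.86827087402344), 76.38568115234375)
dropper 0.86 [654.  81.  50.] 97.81396978642738
catch z side 80 [45.8 50.6 52.5 53.8]
```

View pics/side7.png

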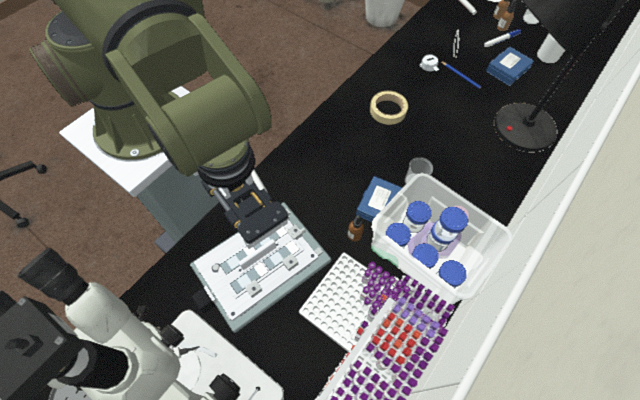

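The carrier lies flat under the lips at about (265,260), the catch shows at (215,267), and the bottle (355,228) and beaker (418,170) are upright.

```bash
python3 -c "from cell import manip;print(manip.sign_off())"
```

```text
the job is handed in; nothing more can be done
None
```

The carrier is loaded in the stage, and I handed the job in at about 40 s of the 72 s allowed; no verdict was reported.

- **What I did:** I gripped the carrier by its bar, turned it about 95° and lowered it onto the catch about 22 mm short in both directions. Pressed down with 10–25 N, I slid it back to the rear stops and then sideways to the end stop. I then eased the forces, opened the gripper and lifted clear.
- **Stops:** both were felt clearly. At the rear, another 1.0 mm commanded gave 0.15 mm of travel and 8 N more force. At the end stop, 1.2 mm gave 0.1 mm and 10 N more. The largest wrist force at any reading between moves was about 38 N in total. The contact force between carrier and stage itself is not measured.
- **Final position:** the wrist camera put the carrier at (529.7, −98.1) mm, within about 1 mm of the estimated home, and turned −14.06° against about −14.0° for the stage. Its top was at 53.6 mm (54 expected) with a tilt under 1 mrad.
- **Catch:** it read 51–53 mm in both the wrist and side views, which matches full height (52 mm).
- **Bottle and beaker:** both look upright in the last side view. The network did not report the beaker there, so that rests on the picture alone.
- **Disagreement:** the side camera reads about 6 mm further in x than the top and wrist cameras, for the carrier and the stage alike. I used the top and wrist cameras, and the stops I felt agreed with them.

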